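# Park the sample caddy in its bay

### The arm

A 6-joint arm with a two-finger parallel gripper is mounted at the origin on a cart in front of the work surface, level with it; the furniture and walls round the work are solid. World frame = base frame: x ahead of the robot, y to its left, z up, the work surface at z = 0. Lengths are in m, angles in rad, forces in N, time in s.
With the tool pointing down it reaches from about 0.275 to 0.825 m from the base axis. Payload 5.2 kg.
Tool frame: the origin (TCP) lies on the centre line of the jaws, within the pads' length; the fingertips stand 8 mm ahead of it and the grasp point (between the pads) lies 11 mm behind it; y points along the fingers, z is the direction in which the jaws open and shut, and the axes are right-handed (so a half turn about y gives the same grasp; the last joint's range is limited). The gripper opens to 93 mm and grips with 3 to 60 N. Pads are 15 mm wide; open, the fingers measure 128 mm over their backs; the gripper's body (75 mm by 188 mm) begins 65 mm behind the grasp point.
Start: joints at [-1.328, 0.259, 1.535, -0, 1.348, -0.203], TCP at [0.237, -0.496, 0.227] pointing down, gripper open.
Joint ranges: [-3.14, 3.14], [-0.91, 2.08], [0.19, 2.58], [-1.22, 4.36], [0.22, 2.71], [-3.12, 3.12]. Speed limits (rad/s): [2.57, 2.57, 3.14, 3.14, 3.14, 3.14].

### API

Orientations are given as a rotation vector (axis times angle).
In Python, from workcell import get_obs, read_camera, camera_info, close_job gives the robot as it stands.
- The arm moves only by the tool play_rows, never from a script. Its argument "series" is one flat list of numbers, 6 for each row, row after row: the shift along the tool's x, y, z in m, then the turn, a rotation vector about the tool's x, y, z in degrees. In form: [tx, ty, tz, wx, wy, wz, tx, ty, tz, wx, wy, wz, ...]. A call has 1 to 12 rows; each row shifts and turns the commanded pose from where the row before left it, along the tool's axes as they then stand; what a row does not reach is not made up. A row lasts 1/10 s, in which the tool goes at most 50 mm and 8.59 degrees, less where a joint would pass 70% of its speed; a pose out of reach is approached as far as the arm can. A call with a gripper value outside its range is refused whole. "claw" is the finger opening in m, from 0 to 0.093, set as the call begins (left out, the last holds). The fingers move at their own pace and stop on an object; the grip force is fixed at half the most. Time passes only in rows, so rows that do not move let the fingers close. It gives the time, the measured TCP pose, the force and the opening at its end, in the units of the state.
- get_obs(): the state, without advancing time (a new reading comes with each control period).
- read_camera(name): name is "scene" or "top"; returns the picture (400x640x3 uint8, red, green, blue); there is no depth.
- camera_info(name): a dict with "fovy" (degrees; the focal length in pixels is half the picture's height over the tangent of half this angle, whatever the lens; pixels are square), "cx", "cy" (the principal point, pixels), "extrinsics" (4x4, takes a point from camera to world coordinates). Camera axes: x right, y up, looking along -z (the intrinsics and any distortion apply to the point x, -y, -z); pixel columns grow to the right and rows downward; lengths in m; the calibration is good to about 2 mm. A picture is of the moment at which its call begins. camera_info takes no time and is no camera call.
- close_job(): hands the job in, once; it reports no verdict.
The state is a dict: "time": time; "joints": joint angles; "joint_vel": joint speeds; "effort": joint torques, N m; "tcp_pos": TCP position; "tool_rot": TCP orientation; "wrist_force": force on the tool from outside, world axes, zero at the start; "wrist_torque": the same for the moment, N m; "finger_gap": finger opening in m.
Only numpy, scipy, OpenCV 4.12 (cv2) and the standard library are available. Lean on these libraries where they do the work, as an engineer would, in place of code of your own. Each camera call takes 0.05 s, during which the arm holds its last target. There are 200 camera calls.

### The job

Roll the small blue caddy forward by its rear grip bar until its two front swivel castors trail straight, then steer it nose first into the yellow-marked bay between the aluminium guides, wheels on the table and the jar still standing in it. Feel for the black buffer at the end and press the caddy steadily home against it for about a second with about 8 N (never more than 18 N on guides or buffer), then let go and leave it parked there. Leave the other things on the table alone.

Things in the scene. Friction and masses are not known exactly. Their poses are not given: they have to be found in the camera images.
- caddy: blue wheeled tray, 170 x 110 mm, 0.7 to 1.3 kg. Origin on the table under the tray's middle; x = forward (nose), y left. Tray underside z 36, floor z 40, rim z 56 mm. Two fixed (non-swivelling) rear wheels, 28 mm diameter, at x -60, y +-40; swivel castor pivots at x +60, y +-37 mm. Rolls forward with 1 to 2 N, only skids sideways, so it steers by yawing about its rear axle
- grip_bar (a point): middle of the caddy's rear grip bar: a level 13 mm thick rubber sleeve 60 mm long on a steel hoop 94 mm wide, along the caddy's y, at caddy x -106, z 88 mm; free from above, in front and behind (fingers may reach 25 mm below its middle). Axes as the caddy's
- nose (a point): middle of the front face of the caddy's rubber nose bumper, at x +91, z 46 mm of the caddy; same axes
- castor_left (a joint): left front castor's swivel (rad) about the vertical: 0 = wheel trails straight behind its pivot, positive = counterclockwise from above; turns all round. Wheel 28 mm diameter, axle 12 mm from the pivot. Turned crosswise it swings out past the tray's side; rolled forward 60 to 80 mm it swings to 0 by itself
- castor_right (a joint): the same for the right front castor
- axle_left (a point): middle of the left castor's wheel; it lies at caddy x +48 mm when the castor trails straight (pivot at +60), further forward when it does not. The castor counts as trailing straight within about 20 degrees
- axle_right (a point): the same for the right castor's wheel
- bay: parking bay fixed to the table, marked in yellow. Origin on the table at the middle of its mouth; x = the way in, y left. Two aluminium guides, 44 mm high, flared from 146 mm apart at x 0 to 118 mm apart from x 40 to x 165 mm (4 mm room on either side of the caddy)
- end_stop: grey bracket at the closed end of the bay with a black hard buffer (28 mm diameter, centre 46 mm above the table). Origin on the table at bay x 200, y 0 mm, axes as the bay's. The buffer's face is 0 to 24 mm before this origin (x 0 to -24), screwed out by an unknown amount: feel for it. The parked caddy's origin ends 85 to 109 mm inside the bay's mouth
- jar: gold-lidded glass jar, 62 mm diameter, 66 mm high, 0.14 kg, standing loose in the caddy's tray. Origin at the centre of its underside, z up
- sight_glass: sight glass (glass tube between flanges), 64 mm diameter, 80 mm high, stands behind the work; leave alone
- jar_black: black-lidded jar, 54 mm diameter, 48 mm high, stands behind the work; leave alone
- spool_piece: steel spool, 51 mm diameter, 90 mm high, stands behind the work; leave alone
There are look-alikes about, which are no part of the job. Of the things that look like the caddy, the larger one is meant.

How it is judged:
By the outcome, as a careful person would: the job done as asked, in the order asked, and still so for the second after the job is handed in, with the robot touching nothing.
It also fails if it takes over 67 s, if anything falls off the work surface, if the arm or the gripper's body presses on something with over 40 N, if the wrist force passes 120 N, or if a joint passes its speed limit or range.

## Working session

There is one attempt and no reset: what is moved stays moved. The work goes in short steps, Python scripts to look and compute and a tool call to move; the robot and the scene stay as the last step left them, time stands still between calls to the robot, and variables do not carry over. Pictures are saved under pics/ and viewed, about 8 in all and at most 12, crops included, and the job is handed in when it is done.

Besides the shell and the picture viewer there is one more tool, called after "Request:" in YAML: its name, and indented under it one key for each argument. play_rows: Moves the arm, as the interface text tells. Its arguments: {"type":"object","properties":{"series":{"type":"array","items":{"type":"number"}},"claw":{"type":"number"}},"required":["series"]}

```bash
ls; mkdir -p pics; python3 - <<'E'
from workcell import *
import cv2
for n in("scene","top"):
    print(n,camera_info(n)); cv2.imwrite(f"pics/{n}0.png",read_camera(n)[:,:,::-1])
print(get_obs())
E
```

```text
pics
scene {'fovy': 45.729210864909334, 'cx': 326.1960872344782, 'cy': 195.76285321602307, 'extrinsics': array([[-0.6292571 ,  0.53027845, -0.56819035, -0.22010669],
       [-0.77719399, -0.43144111,  0.45806994,  0.60358174],
       [-0.00223605,  0.72983789,  0.6836166 ,  1.08717934],
       [ 0.        ,  0.        ,  0.        ,  1.        ]])}
top {'fovy': 45.559398716029904, 'cx': 332.20617233183475, 'cy': 192.53961579961197, 'extrinsics': array([[ 0.02409568,  0.99865307, -0.04595035,  0.55817214],
       [-0.99965942,  0.0245298 ,  0.00890711, -0.03595303],
       [ 0.01002227,  0.04572008,  0.99890401,  1.41493101],
       [ 0.        ,  0.        ,  0.        ,  1.        ]])}
{'time': 0.1, 'joints': array([-1.32780548e+00,  2.59268623e-01,  1.53591967e+00,  2.03693832e-05,
        1.34798960e+00, -2.02789652e-01]), 'joint_vel': array([ 1.00591698e-03, -3.70031149e-05, -1.75172428e-03,  6.24218686e-05,
        1.02696582e-03,  1.08304979e-04]), 'effort': array([ 1.39544150e-03, -4.38211584e+01, -2.84643173e+01,  7.19107431e-02,
        3.62689840e-02, -5.75846775e-05]), 'tcp_pos': array([ 0.23706193, -0.49579072,  0.22592329]), 'tool_rot': array([-0.44749323,  1.975898  , -1.97268872]), 'wrist_force': array([ 1.11562879, -0.20895618, -0.12263377]), 'wrist_torque': array([ 0.06908859, -0.02492759,  0.02411417]), 'finger_gap': 0.09286057196918016}
```

View pics/top0.png

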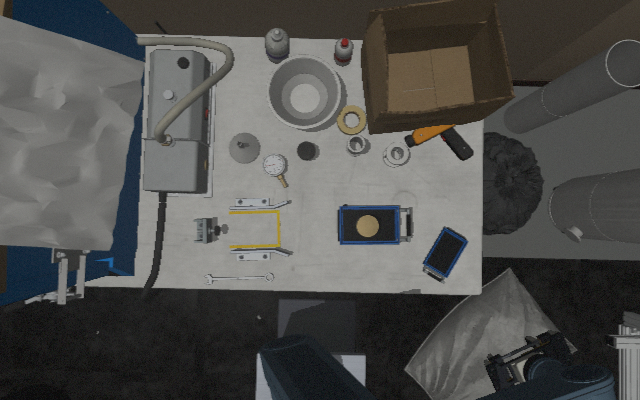

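View pics/scene0.png

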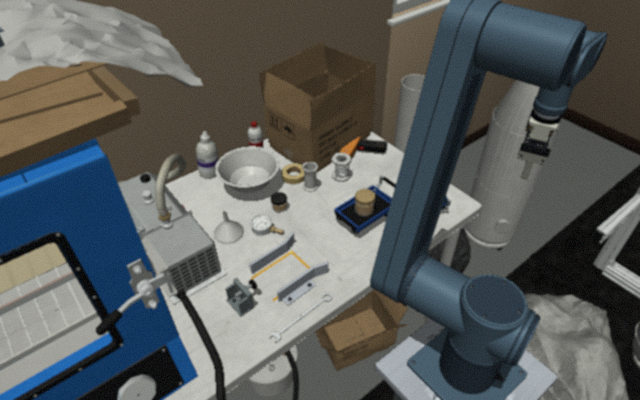

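Candidates for the caddy are the large blue tray with the gold jar at top (369,225) and the small empty blue tray at (445,253). The larger one is meant. Its nose points image-left, towards the bay mouth at (290,229). The buffer is at (222,229). I'll check with a close crop and measure.

```bash
cat > h.py <<'E'
import numpy as np, cv2
from workcell import *
def ray(n,u,v,z):
    c=camera_info(n);E=c["extrinsics"];f=200/np.tan(np.radians(c["fovy"]/2))
    d=E[:3,:3]@np.array([(u-c["cx"])/f,-(v-c["cy"])/f,-1]);o=E[:3,3]
    return (o+d*(z-o[2])/d[2])[:2]
def proj(n,p):
    c=camera_info(n);E=c["extrinsics"];f=200/np.tan(np.radians(c["fovy"]/2))
    q=E[:3,:3].T@(np.array(p)-E[:3,3]); return c["cx"]+f*q[0]/-q[2], c["cy"]-f*q[1]/-q[2]
def blue(img):
    h=cv2.cvtColor(img,cv2.COLOR_RGB2HSV); m=cv2.inRange(h,(105,120,50),(125,255,255))
    cs,_=cv2.findContours(m,cv2.RETR_EXTERNAL,cv2.CHAIN_APPROX_NONE); return cs
E
python3 - <<'E'
from h import *
im=cv2.imread("pics/top0.png")
c=im[180:300,190:480]; 
cv2.imwrite("pics/c1.png",cv2.resize(im[185:300,190:470],None,fx=2.85,fy=2.85,interpolation=cv2.INTER_CUBIC))
for k in blue(im[:,:,::-1].copy()):
    if 300<cv2.contourArea(k)<6000:
        w=np.array([ray("top",*p[0],.056) for p in k],np.float32)
        r=cv2.minAreaRect(w*1000); print(cv2.boundingRect(k),r)
h=cv2.cvtColor(im,cv2.COLOR_BGR2HSV); m=cv2.inRange(h,(18,120,100),(35,255,255)); m[:190]=0;m[270:]=0;m[:,320:]=0
k=cv2.findNonZero(m); w=np.array([ray("top",*p[0],0) for p in k],np.float32)*1000
print(cv2.minAreaRect(w), w.min(0),w.max(0))
E
```

```text
(0, 246, 58, 60) ((362.9954833984375, 797.6256713867188), (155.32305908203125, 167.60842895507812), 87.97433471679688)
(423, 228, 45, 50) ((459.26641845703125, -373.1923522949219), (78.02075958251953, 121.29179382324219), 60.19477462768555)
(339, 206, 60, 39) ((530.7504272460938, -153.91769409179688), (108.07219696044922, 168.6551055908203), 1.3908227682113647)
(85, 128, 56, 152) ((574.869140625, 561.73876953125), (135.8721160888672, 438.67559814453125), 85.5980224609375)
(13, 0, 132, 62) ((1107.199951171875, 685.0713500976562), (411.8955993652344, 128.84841918945312), 73.39469146728516)
((510.56317138671875, 179.4952392578125), (107.55616760253906, 147.34300231933594), 2.978330612182617) [454.93887 104.84174] [567.488  255.6844]
```

View pics/c1.png

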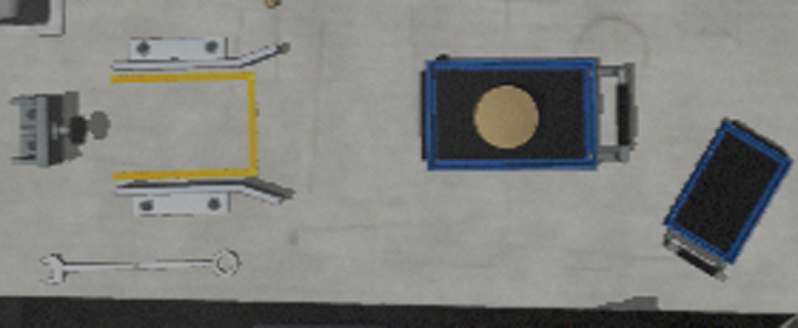

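The crop shows the large tray with the gold jar and its grip bar on the right, nose to the left. One castor peeks out at the top (crop 445,57). Tray size measures 169x108 mm, so the choice holds. Next is the bay axis.

```bash
python3 - <<'E'
from h import *
from scipy.spatial.transform import Rotation as R
im=cv2.imread("pics/top0.png"); f=im.astype(float)
sat=np.clip(np.minimum(f[:,:,1],f[:,:,2])-f[:,:,0]-15,0,None)  # yellowness
L=[]
for r0,r1 in((207,216),(243,251)):
    P=[]
    for u in range(233,274):
        w=sat[r0:r1,u]; 
        if w.sum()>20: P.append(ray("top",u,(w*np.arange(r0,r1)).sum()/w.sum(),0))
    P=np.array(P)*1000; k=np.polyfit(P[:,1],P[:,0],1); L.append(k); print("tape",len(P),k,np.degrees(np.arctan(k[0])), np.polyval(k,179))
g=im[:,:,1].astype(int)
# guide edges: print column profiles
for u in (240,250,262,270): print(u,g[200:214,u],g[244:258,u])
b=sat[215:245,270:285].sum(0); u=(b*np.arange(270,285)).sum()/b.sum(); print("crossbar",ray("top",u,229,0))
for n,z in(("top",.106),("scene",.106)):
    s=cv2.imread(f"pics/{n}0.png"); h=cv2.cvtColor(s,cv2.COLOR_BGR2HSV); m=cv2.inRange(h,(10,60,60),(28,255,255))
    q=proj(n,(.53,-.15,.1)); nc,lb,st,ce=cv2.connectedComponentsWithStats(m)
    i=min(range(1,nc),key=lambda i:np.hypot(*(ce[i]-q))+(1e3 if st[i,4]<60 else 0)); print(n,q,ce[i],st[i],ray(n,*ce[i],z))
# edges of caddy: sub-pixel long side and rear/front
k=[k for k in blue(im[:,:,::-1].copy()) if cv2.boundingRect(k)[0]==339][0]
print(cv2.boxPoints(cv2.minAreaRect(k)))
o=get_obs(); print(R.from_rotvec(o["tool_rot"]).as_matrix().round(3))
s=cv2.imread("pics/scene0.png")
a=cv2.resize(s[170:240,320:410],None,fx=4.4,fy=4.4,interpolation=cv2.INTER_CUBIC)
b=cv2.resize(s[230:310,220:340],None,fx=3.3,fy=3.3,interpolation=cv2.INTER_CUBIC)
H=max(a.shape[0],b.shape[0]); a,b=[cv2.copyMakeBorder(x,0,H-x.shape[0],0,0,0) for x in(a,b)]
cv2.imwrite("pics/c2.png",np.hstack([a,b]))
E
```

```text
tape 41 [-5.19849547e-02  5.70049134e+02] -2.975839760678977 560.7438275049092
tape 41 [-5.22095559e-02  4.69841470e+02] -2.988673628522588 460.4959594215773
240 [ 83  69  72 109 121 165  85 157 166 106 152 135 139 136] [146 140 137 138  96  78  64 157 160 121 165 141  85  76]
250 [166 167 170 167 167  95 105 155 156 130 151 140 141 141] [147 139 140 147 150  72  91 160 152 168 167 167 166 167]
262 [113 101 111 150 168 168 153 160 108 150 151 143 143 151] [145 143 142 147  93  61 150 158 146 165 168 157 153 153]
270 [151 151 154 152 151  86 152 158 100 153 152 145 143 152] [146 146 142 145  81  55 158 153 104 106 113 117 114 118]
crossbar [0.51128543 0.10978552]
top (np.float64(368.5271585529778), np.float64(225.56028784584663)) [367.15   225.6575] [356 215  23  22 400] [ 0.52977209 -0.14570322]
scene (np.float64(364.1967215920036), np.float64(194.97229741094338)) [364.54892601 201.37708831] [355 189  21  26 419] [ 0.50401815 -0.1273191 ]
[[339. 206.]
 [398. 206.]
 [398. 244.]
 [339. 244.]]
[[-0.902 -0.     0.431]
 [-0.431  0.002 -0.902]
 [-0.    -1.    -0.002]]
```

View pics/c2.png

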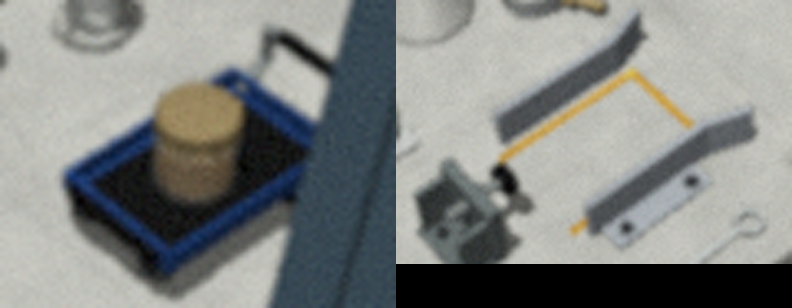

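Scene view: the jar stands in the tray and the bar is at the rear. The bay is clear, with tape either side, and the buffer faces the mouth. Bay axis: heading 92.98°, x = 0.520 − 0.0521·y. The scene lid ray only disagrees because its blob includes the jar's side. Now I'll go above the bar at about (0.5345, −0.261).

Request:
play_rows:
  series: [0,0,0,0,8.03,0,0,0,0,0,8.03,0,0,0,0,0,8.03,0,-0.0337,0,-0.0253,0,0,0,-0.0337,0,-0.0253,0,0,0,-0.0337,0,-0.0253,0,0,0,-0.0337,0,-0.0253,0,0,0,-0.0337,0,-0.0253,0,0,0,-0.0337,0,-0.0253,0,0,0,-0.0337,0,-0.0253,0,0,0,-0.0337,0,-0.0253,0,0,0,-0.0337,0,-0.0253,0,0,0]
  claw: 0.06

```text
time: 1.3
tcp_pos: [0.5356, -0.2595, 0.2262]
tool_rot: [-0.029, 2.209, -2.209]
wrist_force: [0.0, -1.1, -0.9]
finger_gap: 0.0597
```

```bash
cat >> h.py <<'E'
from scipy.spatial.transform import Rotation as R
def st():
    o=get_obs(); M=R.from_rotvec(o["tool_rot"]).as_matrix()
    print("t",round(o["time"],2),"p",(o["tcp_pos"]*1000).round(1),"zaxis deg",round(np.degrees(np.arctan2(M[1,2],M[0,2])),2),"y",M[:,1].round(3),"F",o["wrist_force"].round(1),"T",o["wrist_torque"].round(2),"gap",round(o["finger_gap"],4),"j",o["joints"].round(2)); return o
E
python3 -c "
from h import *
st()"
```

```text
t 1.3 p [ 535.6 -259.5  226.2] zaxis deg -88.54 y [-0.001  0.    -1.   ] F [ 0.  -1.1 -0.9] T [ 0.03 -0.05  0.02] gap 0.0597 j [-0.64  0.34  1.42 -0.    1.38  0.91]
```

Request:
play_rows:
  series: [0,0.035,0.001,0,0,0,0,0.035,0,0,0,0,0,0.035,0,0,0,0,0,0.03,0,0,0,0,0,0.014,0,0,0,0,0,0,0,0,0,0]

```text
time: 1.9
tcp_pos: [0.5332, -0.2609, 0.0754]
tool_rot: [-0.032, 2.214, -2.207]
wrist_force: [-1.1, -0.5, 0.7]
finger_gap: 0.0602
```

Request:
play_rows:
  series: [0,0,0,0,0,0,0,0,0,0,0,0,0,0,0,0,0,0,0,0,0,0,0,0,0,0,0,0,0,0,0,0,0,0,0,0,0,0,0,0,0,0,0,0,0,0,0,0]
  claw: 0.0

```text
time: 2.7
tcp_pos: [0.5348, -0.2621, 0.0779]
tool_rot: [-0.028, 2.208, -2.209]
wrist_force: [-0.5, -0.4, 1.4]
finger_gap: 0.012
```

```bash
cat >> h.py <<'E'
def caddy(im):
    # sub-pixel rect of the blue rim: fit lines to its two long sides, half-max of blueness
    f=im.astype(float); b=np.clip(f[:,:,2]-f[:,:,0]-15,0,None)
    ks=[k for k in blue(im) if 700<cv2.contourArea(k)<3500 and cv2.boundingRect(k)[0]>150]
    k=max(ks,key=cv2.contourArea); r=cv2.minAreaRect(np.array([ray("top",*p[0],.056) for p in k],np.float32)*1000)
    x,y,w,h=cv2.boundingRect(k); A=[]
    for r0,r1 in((y-3,y+6),(y+h-6,y+h+3)):
        P=[]
        for u in range(x+4,x+w-12):
            q=b[r0:r1,u]
            if q.sum()>30: P.append(ray("top",u,(q*np.arange(r0,r1)).sum()/q.sum(),.056)*1000)
        P=np.array(P); c=np.polyfit(P[:,1],P[:,0],1); e=np.abs(P[:,0]-np.polyval(c,P[:,1])); P=P[e<3]; c=np.polyfit(P[:,1],P[:,0],1); A.append(c)
    m=(A[0]+A[1])/2
    yc=r[0][1]; print("rect",np.round(r[0],1),np.round(r[1],1),r[2],"headings",[round(90-np.degrees(np.arctan(a[0])),2) for a in A],"axis x at yc",np.polyval(m,yc).round(1),"bay axis x there",round(519.95-.0521*yc,1))
def snap(tag,s=None,box=None,fx=1):
    im=read_camera("top")
    caddy(im); cv2.imwrite(f"pics/{tag}_top.png",im[:,:,::-1]); 
    cv2.imwrite(f"pics/{tag}_scene.png",read_camera("scene")[:,:,::-1])
E
python3 -c "
from h import *
st()
caddy(cv2.imread('pics/top0.png')[:,:,::-1].copy())
snap('g')
a=cv2.imread('pics/g_top.png')[190:265,260:440];b=cv2.imread('pics/g_scene.png')[140:270,300:480]
a=cv2.resize(a,None,fx=3,fy=3,interpolation=3);b=cv2.resize(b,(540,390),interpolation=3);cv2.imwrite('pics/c3.png',np.vstack([a,b])[:600])
"
```

```text
t 2.7 p [ 534.8 -262.1   77.9] zaxis deg -88.54 y [ 0. -0. -1.] F [-0.5 -0.4  1.4] T [-0.01  0.01  0.01] gap 0.012 j [-0.64  0.47  1.61 -0.    1.06  0.9 ]
rect [ 530.8 -153.9] [108.1 168.7] 1.3908227682113647 headings [np.float64(91.66), np.float64(91.54)] axis x at yc 531.4 bay axis x there 528.0Traceback (most recent call last):
  File "<string>", line 5, in <module>
    snap('g')
    ~~~~^^^^^
  File "h.py", line 33, in snap
    caddy(im); cv2.imwrite(f"pics/{tag}_top.png",im[:,:,::-1]);
    ~~~~~^^^^
  File "h.py", line 21, in caddy
    k=max(ks,key=cv2.contourArea); r=cv2.minAreaRect(np.array([ray("top",*p[0],.056) for p in k],np.float32)*1000)
ValueError: max() iterable argument is empty
```

Gripped: gap 12 mm on the 13 mm sleeve. The caddy axis needs about 2 mm left and 1.5° counterclockwise. I'll roll forward gently, yawing about the rear axle.

Request:
play_rows:
  series: [0,0,-0.002,0,0,0,0,0,-0.003,0,0,0,-0.0002,0,-0.004,0,-0.27,0,-0.0002,0,-0.005,0,-0.27,0,-0.0002,0,-0.005,0,-0.27,0,-0.0002,0,-0.005,0,-0.27,0,-0.0002,0,-0.005,0,-0.27,0,-0.0002,0,-0.005,0,-0.27,0,-0.0002,0,-0.005,0,-0.27,0,-0.0002,0,-0.005,0,-0.27,0,-0.0002,0,-0.005,0,-0.27,0,0,0,-0.005,0,0,0]

```text
time: 3.95
tcp_pos: [0.5341, -0.2076, 0.0778]
tool_rot: [-0.074, 2.187, -2.187]
wrist_force: [-1.7, -2.1, 4.9]
finger_gap: 0.0119
```

```bash
python3 -c "
from h import *
st()
for n in('top','scene'): cv2.imwrite(f'pics/g_{n}.png',read_camera(n)[:,:,::-1])
a=cv2.imread('pics/g_top.png')[190:265,260:440];b=cv2.imread('pics/g_scene.png')[140:270,300:480]
a=cv2.resize(a,None,fx=3,fy=3,interpolation=3);b=cv2.resize(b,(540,390),interpolation=3);cv2.imwrite('pics/c3.png',np.vstack([a,b])[:600])
"
```

```text
t 3.95 p [ 534.1 -207.6   77.8] zaxis deg -86.1 y [ 0. -0. -1.] F [-1.7 -2.1  4.9] T [-0.34  0.21  0.05] gap 0.0119 j [-0.57  0.44  1.67 -0.    1.04  0.94]
```

View pics/c3.png

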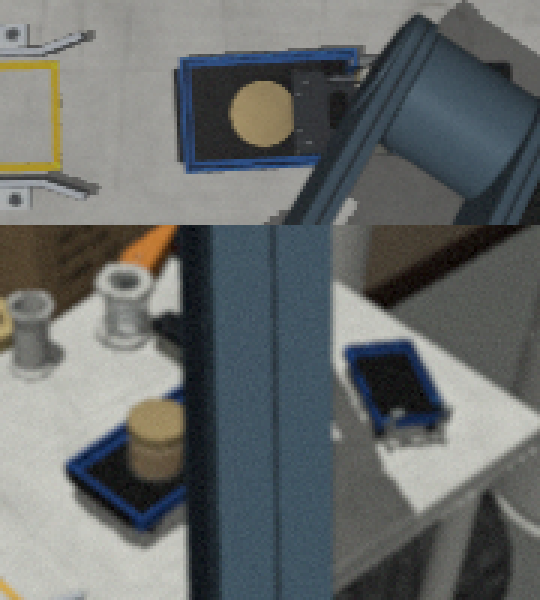

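The jar stands and the tray has rolled 54 mm. The castors are no longer visible at the tray's sides. I'll continue about 45 mm, slightly steeper.

Request:
play_rows:
  series: [-0.0002,0,-0.004,0,-0.3,0,-0.0002,0,-0.005,0,-0.3,0,0,0,-0.005,0,0,0,0,0,-0.005,0,0,0,0,0,-0.005,0,0,0,0,0,-0.005,0,0,0,0,0,-0.005,0,0,0,0,0,-0.005,0,0,0,0,0,-0.004,0,0,0,0,0,-0.002,0,0,0,0,0,0,0,0,0]

```text
time: 5.15
tcp_pos: [0.5307, -0.1622, 0.0777]
tool_rot: [-0.086, 2.182, -2.181]
wrist_force: [-1.7, 0.2, 6.5]
finger_gap: 0.0121
```

```bash
cat >> h.py <<'E'
def caddy2(im):
    f=im.astype(float); b=np.clip(f[:,:,2]-f[:,:,0]-15,0,None)
    o=get_obs(); nose=o["tcp_pos"]+[0,.106+.085,0]; un=int(round(proj("top",(nose[0]-.01,nose[1],.056))[0]))
    A=[];s=[]
    for s_ in(.052,-.052):
        P=[]
        for u in range(un+6,un+34):
            y=ray("top",u,225,.056)[1]; xc=.5205-.0521*(y-.03)+s_; v=int(round(proj("top",(xc,y,.056))[1]))
            q=b[v-5:v+6,u]
            if q.sum()>30: P.append(ray("top",u,(q*np.arange(v-5,v+6)).sum()/q.sum(),.056)*1000)
        P=np.array(P); c=np.polyfit(P[:,1],P[:,0],1)
        e=np.abs(P[:,0]-np.polyval(c,P[:,1])); P=P[e<3]; c=np.polyfit(P[:,1],P[:,0],1); A.append(c); s.append((len(P),round(e.std(),2)))
    m=(A[0]+A[1])/2; ym=ray("top",un+20,225,.056)[1]*1000
    hr=93-0; print("headings",[round(90-np.degrees(np.arctan(a[0])),2) for a in A],s,"width",round((A[0]-A[1])@[ym,1],1),"y",round(ym,1),"mid x",round(m@[ym,1],1),"bay",round(519.95-.0521*ym,1),"un",un)
    # nose edge: columns of blueness near front
    y0=ray("top",un,225,.056)
    v=int(proj("top",(.522,y0[1],.056))[1]); print("front profile",un-6,b[v-3:v+4,un-6:un+7].mean(0).round())
E
python3 -c "
from h import *
o=st()
for n in('top','scene'): cv2.imwrite(f'pics/i_{n}.png',read_camera(n)[:,:,::-1])
caddy2(cv2.imread('pics/i_top.png')[:,:,::-1])
a=cv2.imread('pics/i_top.png')[190:265,240:420];b=cv2.imread('pics/i_scene.png')[170:270,260:440]
a=cv2.resize(a,None,fx=3,fy=3,interpolation=3);b=cv2.resize(b,None,fx=3,fy=3,interpolation=3);cv2.imwrite('pics/c4.png',np.vstack([a,b])[:600])
"
```

```text
t 5.15 p [ 530.7 -162.2   77.7] zaxis deg -85.49 y [-0.     0.001 -1.   ] F [-1.7  0.2  6.5] T [-0.05  0.24  0.11] gap 0.0121 j [-0.5   0.41  1.71  0.    1.02  0.99]
headings [np.float64(95.16), np.float64(95.31)] [(28, np.float64(0.2)), (28, np.float64(0.1))] width 99.5 y -26.9 mid x 518.4 bay 521.4 un 304
front profile 298 [ 0.  0.  0.  0.  0.  2. 33. 52. 25. 32.  4.  0.  0.]
```

View pics/c4.png

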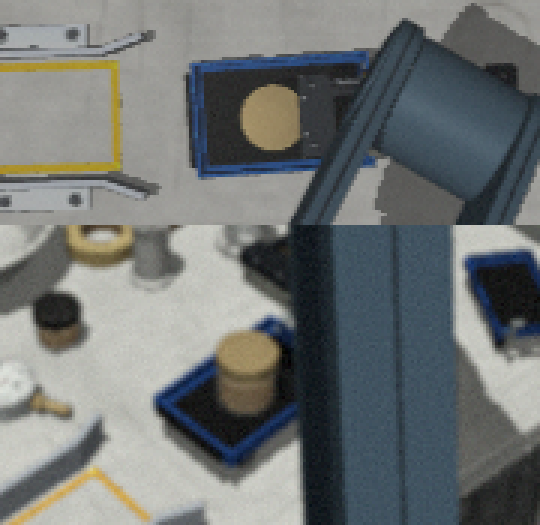

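Tray heading measures 95.2° and the rear axle is within 0.5 mm of the bay axis. The jar stands and no castor sticks out. I'll turn 2.2° clockwise about the rear axle over the next 40 mm, before the mouth, and ease the height slightly.

Request:
play_rows:
  series: [0,-0.0001,-0.003,0,0,0,0.0002,-0.0001,-0.004,0,0.28,0,0.0002,-0.0001,-0.004,0,0.28,0,0.0002,0,-0.004,0,0.28,0,0.0002,0,-0.004,0,0.28,0,0.0002,0,-0.004,0,0.28,0,0.0002,0,-0.004,0,0.28,0,0.0002,0,-0.004,0,0.28,0,0.0002,0,-0.004,0,0.24,0,0,0,-0.004,0,0,0,0,0,-0.002,0,0,0,0,0,0,0,0,0]

```text
time: 6.45
tcp_pos: [0.5265, -0.1214, 0.0777]
tool_rot: [-0.045, 2.203, -2.201]
wrist_force: [-4.4, 0.3, 3.4]
finger_gap: 0.0119
```

```bash
python3 -c "
from h import *
o=st()
im=read_camera('top');cv2.imwrite('pics/j_top.png',im[:,:,::-1])
caddy2(im)
"
```

```text
t 6.45 p [ 526.5 -121.4   77.7] zaxis deg -87.7 y [-0.001  0.001 -1.   ] F [-4.4  0.3  3.4] T [0.07 0.65 0.12] gap 0.0119 j [-0.43  0.39  1.75  0.    1.    1.1 ]
headings [np.float64(93.74), np.float64(93.57)] [(28, np.float64(0.14)), (28, np.float64(0.15))] width 99.4 y 12.9 mid x 518.2 bay 519.3 un 290
front profile 284 [ 0.  0.  0.  0.  0. 17. 49. 23. 35. 46.  0.  0.  0.]
```

Request:
play_rows:
  series: [0.0002,0,-0.003,0,0.14,0,0.0002,0,-0.003,0,0.14,0,0.0002,0,-0.003,0,0.14,0,0.0002,0,-0.003,0,0.14,0,0.0002,0,-0.003,0,0.14,0,0,0,-0.003,0,0,0,0,0,-0.002,0,0,0,0,0,0,0,0,0]

```text
time: 7.3
tcp_pos: [0.5252, -0.1016, 0.0778]
tool_rot: [-0.031, 2.208, -2.207]
wrist_force: [-2.8, -0.2, 2.4]
finger_gap: 0.0125
```

```bash
python3 -c "
from h import *
o=st()
im=read_camera('top');cv2.imwrite('pics/k_top.png',im[:,:,::-1])
caddy2(im)
"
```

```text
t 7.3 p [ 525.2 -101.6   77.8] zaxis deg -88.41 y [-0.     0.001 -1.   ] F [-2.8 -0.2  2.4] T [0.   0.6  0.17] gap 0.0125 j [-0.4   0.38  1.76  0.    1.    1.14]
headings [np.float64(93.31), np.float64(93.11)] [(28, np.float64(0.11)), (28, np.float64(0.16))] width 99.4 y 32.8 mid x 518.0 bay 518.2 un 283
front profile 277 [ 0.  0.  0.  0.  0. 11. 40. 24. 32. 42.  0.  0.  0.]
```

Heading is 93.2° and offset 0.2 mm, so it's aligned and the nose is in the flare. I'll drive along the bay axis.

Request:
play_rows:
  series: [0.0001,0,-0.003,0,0,0,0.0001,0,-0.004,0,0,0,0.0001,0,-0.004,0,0,0,0.0001,0,-0.004,0,0,0,0.0001,0,-0.004,0,0,0,0.0001,0,-0.004,0,0,0,0.0001,0,-0.004,0,0,0,0.0001,0,-0.004,0,0,0,0.0001,0,-0.004,0,0,0,0.0001,0,-0.004,0,0,0,0.0001,0,-0.003,0,0,0,0,0,0,0,0,0]

```text
time: 8.55
tcp_pos: [0.523, -0.0595, 0.0779]
tool_rot: [-0.031, 2.208, -2.207]
wrist_force: [-1.4, 0.5, -0.2]
finger_gap: 0.012
```

```bash
python3 -c "
from h import *
o=st()
im=read_camera('top');cv2.imwrite('pics/l_top.png',im[:,:,::-1])
caddy2(im)
"
```

```text
t 8.55 p [523.  -59.5  77.9] zaxis deg -88.4 y [ 0.     0.001 -1.   ] F [-1.4  0.5 -0.2] T [0.19 0.28 0.07] gap 0.012 j [-0.33  0.37  1.78  0.    0.99  1.22]
headings [np.float64(91.58), np.float64(91.88)] [(28, np.float64(0.11)), (28, np.float64(0.25))] width 99.6 y 75.4 mid x 517.7 bay 516.0 un 268
front profile 262 [ 0.  0.  0.  0.  0.  0. 27. 35. 15. 24. 13.  0.  0.]
```

Request:
play_rows:
  series: [-0.0001,0,-0.002,0,-0.22,0,-0.0001,0,-0.003,0,-0.22,0,-0.0001,0,-0.003,0,-0.22,0,-0.0001,0,-0.003,0,-0.22,0,-0.0001,0,-0.003,0,-0.22,0,-0.0001,0,-0.003,0,-0.22,0,0,0,-0.002,0,0,0,0,0,0,0,0,0]

```text
time: 9.4
tcp_pos: [0.523, -0.0407, 0.078]
tool_rot: [-0.056, 2.196, -2.195]
wrist_force: [-0.0, 0.8, -1.3]
finger_gap: 0.0119
```

```bash
python3 -c "
from h import *
o=st()
im=read_camera('top');cv2.imwrite('pics/m_top.png',im[:,:,::-1])
caddy2(im)
"
```

```text
t 9.4 p [523.  -40.7  78. ] zaxis deg -87.08 y [ 0.  0. -1.] F [-0.   0.8 -1.3] T [0.02 0.07 0.  ] gap 0.0119 j [-0.29  0.36  1.79  0.    0.99  1.23]
headings [np.float64(93.24), np.float64(92.62)] [(28, np.float64(0.13)), (26, np.float64(1.12))] width 99.6 y 92.5 mid x 516.1 bay 515.1 un 262
front profile 256 [ 0.  0.  0.  0.  0. 29. 60.  5. 37. 52.  0.  0.  0.]
```

Request:
play_rows:
  series: [-0.0001,0,-0.003,0,-0.2,0,-0.0001,0,-0.004,0,-0.2,0,0,0,-0.005,0,0,0,0,0,-0.005,0,0,0,0,0,-0.005,0,0,0,0,0,-0.005,0,0,0,0,0,-0.005,0,0,0,0,0,-0.005,0,0,0,0,0,-0.005,0,0,0,0,0,-0.004,0,0,0,0,0,-0.003,0,0,0,0,0,0,0,0,0]

```text
time: 10.65
tcp_pos: [0.5203, 0.0084, 0.0779]
tool_rot: [-0.063, 2.193, -2.191]
wrist_force: [0.8, 1.0, -0.7]
finger_gap: 0.0122
```

```bash
python3 -c "
from h import *
o=st()
im=read_camera('top');cv2.imwrite('pics/n_top.png',im[:,:,::-1])
caddy2(im)
"
```

```text
t 10.65 p [520.3   8.4  77.9] zaxis deg -86.69 y [ 0.     0.001 -1.   ] F [ 0.8  1.  -0.7] T [ 0.29 -0.16 -0.03] gap 0.0122 j [-0.2   0.36  1.8   0.    0.99  1.31]
headings [np.float64(93.53), np.float64(93.19)] [(28, np.float64(0.14)), (21, np.float64(2.26))] width 99.3 y 143.6 mid x 512.8 bay 512.5 un 244
front profile 238 [ 0.  0.  0.  0.  0.  3. 35. 38. 11. 28. 33.  0.  0.]
```

Centred within 0.3 mm. I'll straighten and go 40 mm more, then creep to feel the buffer.

Request:
play_rows:
  series: [0.0001,0,-0.003,0,0.2,0,0.0001,0,-0.004,0,0.15,0,0,0,-0.005,0,0,0,0,0,-0.005,0,0,0,0,0,-0.005,0,0,0,0,0,-0.005,0,0,0,0,0,-0.005,0,0,0,0,0,-0.004,0,0,0,0,0,-0.003,0,0,0,0,0,-0.001,0,0,0,0,0,0,0,0,0]

```text
time: 11.8
tcp_pos: [0.5179, 0.048, 0.0779]
tool_rot: [-0.057, 2.196, -2.195]
wrist_force: [1.7, 0.8, 0.2]
finger_gap: 0.012
```

Request:
play_rows:
  series: [0,0,-0.001,0,0,0,0,0,-0.001,0,0,0,0,0,-0.001,0,0,0,0,0,-0.001,0,0,0,0,0,-0.001,0,0,0]

```text
time: 12.3
tcp_pos: [0.5177, 0.0526, 0.078]
tool_rot: [-0.056, 2.195, -2.195]
wrist_force: [0.9, -1.5, 0.5]
finger_gap: 0.0119
```

```bash
python3 -c "
from h import *
o=st()
im=read_camera('top');cv2.imwrite('pics/o_top.png',im[:,:,::-1])
caddy2(im)
"
```

```text
t 12.3 p [517.7  52.6  78. ] zaxis deg -87.05 y [-0. -0. -1.] F [ 0.9 -1.5  0.5] T [-0.25 -0.1  -0.05] gap 0.0119 j [-0.11  0.36  1.8  -0.    0.99  1.41]
headings [np.float64(92.55), np.float64(92.71)] [(22, np.float64(0.3)), (16, np.float64(1.59))] width 99.4 y 186.2 mid x 510.5 bay 510.3 un 229
front profile 223 [ 0.  0.  0.  0.  0. 31. 64.  4. 15. 17.  8.  0.  0.]
```

Now I'll creep in short calls and watch Fy.

Request:
play_rows:
  series: [0,0,-0.001,0,0,0,0,0,-0.001,0,0,0,0,0,-0.001,0,0,0,0,0,-0.001,0,0,0]

```text
time: 12.75
tcp_pos: [0.5175, 0.0567, 0.078]
tool_rot: [-0.057, 2.195, -2.195]
wrist_force: [0.4, -2.1, 1.5]
finger_gap: 0.0121
```

Request:
play_rows:
  series: [0,0,-0.001,0,0,0,0,0,-0.001,0,0,0,0,0,-0.001,0,0,0]

```text
time: 13.05
tcp_pos: [0.5173, 0.0597, 0.078]
tool_rot: [-0.057, 2.195, -2.195]
wrist_force: [0.6, -1.6, -0.2]
finger_gap: 0.0121
```

Request:
play_rows:
  series: [0,0,-0.001,0,0,0,0,0,-0.001,0,0,0,0,0,-0.001,0,0,0]

```text
time: 13.35
tcp_pos: [0.5172, 0.0627, 0.0779]
tool_rot: [-0.057, 2.195, -2.195]
wrist_force: [-0.3, -2.5, 0.2]
finger_gap: 0.0121
```

Request:
play_rows:
  series: [0,0,-0.001,0,0,0,0,0,-0.001,0,0,0]

```text
time: 13.55
tcp_pos: [0.5171, 0.0646, 0.078]
tool_rot: [-0.057, 2.195, -2.195]
wrist_force: [0.9, -1.2, 1.4]
finger_gap: 0.0122
```

Request:
play_rows:
  series: [0,0,-0.001,0,0,0,0,0,-0.001,0,0,0]

```text
time: 13.75
tcp_pos: [0.517, 0.0667, 0.0779]
tool_rot: [-0.057, 2.195, -2.195]
wrist_force: [-0.1, -0.2, 0.8]
finger_gap: 0.0118
```

Request:
play_rows:
  series: [0,0,-0.001,0,0,0,0,0,-0.001,0,0,0]

```text
time: 13.95
tcp_pos: [0.5168, 0.0686, 0.0779]
tool_rot: [-0.057, 2.195, -2.195]
wrist_force: [0.6, -1.2, 0.7]
finger_gap: 0.0119
```

Request:
play_rows:
  series: [0,0,-0.001,0,0,0,0,0,-0.001,0,0,0]

```text
time: 14.15
tcp_pos: [0.5167, 0.0706, 0.0779]
tool_rot: [-0.057, 2.195, -2.195]
wrist_force: [-0.1, -1.7, 0.6]
finger_gap: 0.0118
```

Request:
play_rows:
  series: [0,0,-0.001,0,0,0,0,0,-0.001,0,0,0]

```text
time: 14.35
tcp_pos: [0.5167, 0.0727, 0.0779]
tool_rot: [-0.057, 2.195, -2.195]
wrist_force: [-0.4, -2.2, 1.0]
finger_gap: 0.0121
```

Request:
play_rows:
  series: [0,0,-0.001,0,0,0,0,0,-0.001,0,0,0]

```text
time: 14.55
tcp_pos: [0.5166, 0.0746, 0.078]
tool_rot: [-0.057, 2.195, -2.195]
wrist_force: [0.8, -5.4, 1.0]
finger_gap: 0.0125
```

Request:
play_rows:
  series: [0,0,-0.0003,0,0,0,0,0,0,0,0,0]

```text
time: 14.75
tcp_pos: [0.5166, 0.0746, 0.0779]
tool_rot: [-0.057, 2.195, -2.196]
wrist_force: [0.3, -2.4, 0.7]
finger_gap: 0.0119
```

Request:
play_rows:
  series: [0,0,-0.0005,0,0,0,0,0,0,0,0,0]

```text
time: 14.95
tcp_pos: [0.5166, 0.0746, 0.078]
tool_rot: [-0.057, 2.194, -2.197]
wrist_force: [0.3, -5.7, 1.6]
finger_gap: 0.0121
```

Request:
play_rows:
  series: [0,0,-0.0004,0,0,0,0,0,0,0,0,0]

```text
time: 15.15
tcp_pos: [0.5166, 0.0746, 0.078]
tool_rot: [-0.057, 2.193, -2.197]
wrist_force: [0.6, -7.4, 0.1]
finger_gap: 0.0122
```

The buffer is felt at y = 0.0746: position is stuck and force is rising. I'll add a touch and hold for about a second.

Request:
play_rows:
  series: [0,0,-0.0002,0,0,0,0,0,0,0,0,0,0,0,0,0,0,0]

```text
time: 15.45
tcp_pos: [0.5166, 0.0746, 0.078]
tool_rot: [-0.057, 2.193, -2.197]
wrist_force: [0.1, -8.3, 0.2]
finger_gap: 0.0118
```

Request:
play_rows:
  series: [0,0,0,0,0,0,0,0,0,0,0,0,0,0,0,0,0,0,0,0,0,0,0,0,0,0,0,0,0,0]

```text
time: 15.95
tcp_pos: [0.5166, 0.0746, 0.078]
tool_rot: [-0.057, 2.193, -2.197]
wrist_force: [-0.8, -7.5, 0.4]
finger_gap: 0.0124
```

Request:
play_rows:
  series: [0,0,0,0,0,0,0,0,0,0,0,0,0,0,0,0,0,0,0,0,0,0,0,0,0,0,0,0,0,0]

```text
time: 16.45
tcp_pos: [0.5166, 0.0746, 0.078]
tool_rot: [-0.057, 2.193, -2.197]
wrist_force: [-0.9, -8.1, 1.1]
finger_gap: 0.0118
```

Held at 7.5–8.3 N for over 1 s. I'll ease most of the force, open, then lift.

Request:
play_rows:
  series: [0,0,0.0005,0,0,0,0,0,0.0005,0,0,0,0,0,0,0,0,0]

```text
time: 16.75
tcp_pos: [0.5166, 0.0746, 0.078]
tool_rot: [-0.056, 2.195, -2.196]
wrist_force: [-0.2, -4.8, 0.5]
finger_gap: 0.0123
```

Request:
play_rows:
  series: [0,0,0,0,0,0,0,0,0,0,0,0,0,0,0,0,0,0,0,0,0,0,0,0,0,0,0,0,0,0,0,0,0,0,0,0,0,0,0,0,0,0]
  claw: 0.045

```text
time: 17.45
tcp_pos: [0.5166, 0.075, 0.078]
tool_rot: [-0.057, 2.195, -2.195]
wrist_force: [-1.0, -0.2, 0.0]
finger_gap: 0.0446
```

Request:
play_rows:
  series: [0,-0.005,0,0,0,0,0,-0.01,0,0,0,0,0,-0.02,0,0,0,0,0,-0.035,0,0,0,0,0,-0.045,0,0,0,0,0,-0.03,0.02,0,0,0,0,0,0.04,0,0,0,0,0,0.04,0,0,0,0,0,0.04,0,0,0,0,0,0.04,0,0,0,0,0,0.04,0,0,0,0,0,0,0,0,0]

```text
time: 18.65
tcp_pos: [0.5281, -0.1496, 0.2238]
tool_rot: [-0.05, 2.194, -2.2]
wrist_force: [0.6, 0.8, -0.4]
finger_gap: 0.045
```

```bash
python3 -c "
from h import *
o=st()
for n in('top','scene'): cv2.imwrite(f'pics/q_{n}.png',read_camera(n)[:,:,::-1])
a=cv2.imread('pics/q_top.png')[190:285,180:360];b=cv2.imread('pics/q_scene.png')[180:320,200:380]
a=cv2.resize(a,None,fx=3,fy=3,interpolation=3)[:270];b=cv2.resize(b,None,fx=2.3,fy=2.3,interpolation=3);b=cv2.resize(b,(540,330));cv2.imwrite('pics/c5.png',np.vstack([a,b]))
im=cv2.imread('pics/q_top.png')[:,:,::-1].copy()
try: caddy(im)
except Exception as e: print(e)
"
```

```text
t 18.65 p [ 528.1 -149.6  223.8] zaxis deg -87.32 y [ 0.001 -0.002 -1.   ] F [ 0.6  0.8 -0.4] T [0.06 0.04 0.  ] gap 0.045 j [-0.48  0.26  1.54 -0.    1.34  1.05]
rect [ 459.3 -373.2] [ 78.1 120.4] 60.360260009765625 headings [np.float64(86.0), np.float64(81.09)] axis x at yc 457.5 bay axis x there 539.4
```

View pics/c5.png

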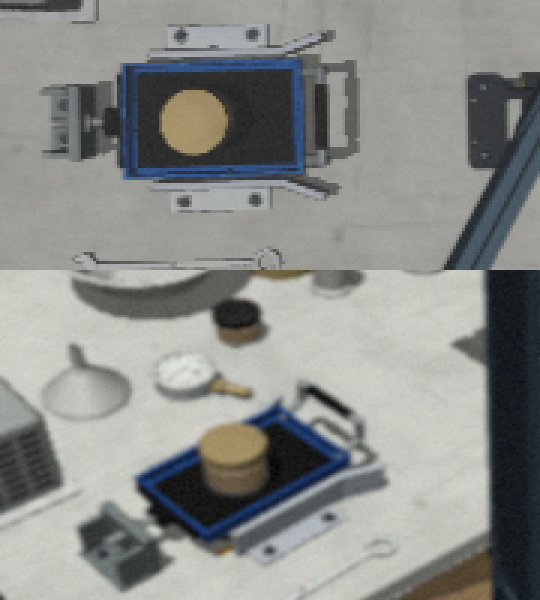

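The caddy sits in the bay against the buffer with the jar upright. The gripper is clear of it and the neighbouring things haven't moved. Handing in.

```bash
python3 -c "
from workcell import close_job
print(close_job())"
```

```text
the job is handed in; nothing more can be done
None
```

The caddy is parked nose first in the yellow bay, against the buffer, with the jar still standing in it. I handed the job in at about 18.7 s of the 67 s limit.

- **Rolling and steering:** I rolled the caddy about 100 mm before any real steering correction, then steered onto the bay axis. It entered centred to about 1–2 mm, with a heading correction of about 1.3° inside the flare.
- **Pressing home:** The buffer was felt at TCP y = 0.0746 m. I held 7.5–8.3 N there for just over 1 s. The highest force in the readings was 8.3 N, but these were taken only at the end of each move.
- **Letting go:** I eased to about 5 N, opened the gripper, lifted clear and backed away.
- **Last checks:** The final pictures show the nose on the buffer and the tray between the guides. The small blue tray measures where it was, and the other things look undisturbed.

**Checks that fell short:**
- The castors are hidden under the tray, so I did not see them trailing straight. I infer it from the total roll of about 335 mm and from no wheel sticking out past the tray's sides.
- I did not see the wheels on the table. The bar height held within 0.3 mm throughout.
- The final automatic caddy fit picked the small tray instead, so the parked pose was judged by eye and from the arm readings.
- During steering, the tool and tray headings differed by up to about 1.6° from play in the grip. I corrected this from the images.

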